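Colour reading on a ringed spot of a clay test tile

ROBOT

A 6-joint arm with a two-finger parallel gripper is mounted at the origin on a cart in front of the work surface, level with it; the furniture and walls round the work are solid. World frame = base frame: x ahead of the robot, y to its left, z up, the work surface at z = 0. Lengths are in m, angles in rad, forces in N, time in s.
With the tool pointing down it reaches from about 0.275 to 0.825 m from the base axis. Payload 4.9 kg.
Tool frame: the origin (TCP) lies midway between the tips of the shut fingers; the grasp point (between the pads) lies 19 mm behind it; z points along the fingers, y is the line along which they close (so a half turn about z gives the same grasp; the last joint's range is limited). The gripper opens to 85 mm and grips with 20 to 120 N. Pads are 22 mm wide; open, the fingers measure 114 mm over their backs; the gripper's body (76 mm by 85 mm) begins 54 mm behind the grasp point. The pads swing forward as they close: fully open they stand 13 mm farther back than shut.
Start: joints at [1.003, 0.326, -0.193, 1.052, 0, 1.437], TCP at [0.231, 0.499, 0.231] pointing down, gripper open.
Joint ranges: [-2.65, 2.65], [-0.97, 1.79], [-1.3, 1.35], [-1.93, 2.1], [-1.47, 1.37], [-3.14, 3.14]. Speed limits (rad/s): [2.57, 2.57, 3.14, 3.14, 3.14, 3.14].

INTERFACE

Orientations are given as a unit quaternion [w, x, y, z].
In Python, from plant import bot gives the robot as it stands.
- The arm moves only by the tool servo_tool, never from a script. Its argument "targets" is a list of rows, each a list of 6 numbers: the shift along the tool's x, y, z in cm, then the turn, a rotation vector about the tool's x, y, z in degrees. A call has 1 to 8 rows; each row shifts and turns the commanded pose from where the row before left it, along the tool's axes as they then stand; what a row does not reach is not made up. A row lasts 1/8 s, in which the tool goes at most 62.5 mm and 10.7 degrees, less where a joint would pass 70% of its speed; a pose out of reach is approached as far as the arm can. A call with a gripper value outside its range is refused whole. "grip" is the finger opening in cm, from 0 to 8.54, set as the call begins (left out, the last holds). The fingers move at their own pace and stop on an object; the grip force is fixed at half the most. Time passes only in rows, so rows that do not move let the fingers close. It gives the time, the measured TCP pose, the force, the opening and the grip force at its end, in the units of the state.
- bot.state(): the state, without advancing time (a new reading comes with each control period).
- bot.snapshot(name): name is "side" or "top"; returns (picture, depth): 400x640x3 uint8, blue, green, red; 400x640 float32, m along the optical axis (not along the pixel's ray), 0 where there is no reading.
- bot.calibration(name): a dict with "intrinsics" (3x3 intrinsics, pixels), "R" (3x3) and "t" (3): a world point X has camera coordinates R X + t. Camera axes: x right, y down, z forward; pixel columns grow to the right and rows downward; lengths in m; the calibration is good to about 2 mm. A picture is of the moment at which its call begins. calibration takes no time and is no camera call.
- bot.finish_job(): hands the job in; it is judged then, once.
Trained networks look in the newest picture that a camera, given by its name, has taken for a name from the list of things; names that differ only in an ending like _2 or _b are one class to them, and where a whole thing is asked for, a point or a joint stands for the part that bears it (a point fixed in the world has none). Each returns a list of dicts, best first, with "confidence" (0 to 1); they miss things now and then, are a little off and sometimes report something else, mostly with a low value. They report only what shows in the picture. A call takes as long as a camera call. They do not tell look-alikes from the thing itself.
- bot.find_in(camera, target): "bbox" ([centre column, centre row, width, height] in pixels, round what is visible of it).
- bot.landmark_of(camera, target): "at" ([column, row] in pixels: a listed point, or the origin of a listed thing).
The state is a dict: "time_s": time; "q": joint angles; "dq": joint speeds; "joint_efforts": joint torques, N m; "ee_pos": TCP position; "ee_rot": TCP orientation; "wrist_force": force on the tool from outside, world axes, zero at the start; "wrist_torque": the same for the moment, N m; "width": opening from 0.0 (shut) to 1.0 (fully open); "gripper_force": force on a finger pad.
Only numpy, scipy, OpenCV 4.12 (cv2) and the standard library are available. Lean on these libraries where they do the work, as an engineer would, in place of code of your own. Each camera call takes 0.05 s, during which the arm holds its last target. There are 200 camera calls.

TASK

Start a colour reading of the fired clay tile: press the round red button on the meter fully down and let it come up again, then lift the white hand-held reader out of its dock. Hold the tip of the reader's spring nose in the middle of the white ring on the sloping tile, with the reader square to the tile's face and pushed gently, so that the nose goes in about half of its travel and never right home. Finish there, with the reader still held in the gripper and pressed on the spot; leave everything else on the desk where it is.

Things in the scene. Friction and masses are not known exactly. Their poses are not given: they have to be found in the camera images.
- start_button (a joint): Travel of the meter's red button: 0 up, 0.006 m fully down; a spring brings it back, about 5 N to hold it fully down.
- start_button_top (a point): Centre of the top of the round red button, 28 mm across, that stands on the meter: a fixed flat white box 76 x 100 x 34 mm with a dark display. The button top is 56 mm above the desk; press it straight down.
- reader: Loose white square reader, 26 x 26 mm in section, 110 mm long, 0.12 kg. Origin: the nose tip when the nose is right out; z runs up to the top at z = 110 mm; sides face its x and y. Blue flange 36 x 36 mm at z = 45 to 52 mm rests on the dock; grip the square body above it (z = 60 to 108 mm). Body begins at z = 18 mm, the steel nose (13 mm across, tip 11 mm) is below.
- nose (a joint): How far the spring nose is pushed into the reader: 0 right out, 0.010 m right home. About 1.2 N to start it moving, 600 N/m more: 4.2 N half-way, 7.2 N at the end.
- nose_tip (a point): Centre of the flat tip of the reader's nose; it moves with the nose.
- dock: Fixed grey block 66 x 66 mm on a 78 x 78 mm black foot, rim 52 mm above the desk. The reader stands upright in its 29 x 29 mm square socket, in line with it, held up by the flange; its tip is then 7 mm above the desk. Lift it straight up at least 50 mm to clear the rim. Origin: centre of the foot, on the desk.
- tile: Terracotta tile 74 x 74 x 8 mm clipped at its edges (clips rise 4 mm over the face) on a fixed stand with a 96 x 100 mm foot. The face slopes 15 degrees, lower edge toward the robot (the stand may be turned up to 20 degrees). Origin: centre of the underside; z is the outward normal, face at z = 8 mm; x runs up the slope, y across it.
- spot (a point): Centre of the white ring (24 mm across, 2.5 mm wide) on the tile's face, 8 mm up the slope and 9 mm to -y of the tile's centre, about 58 mm above the desk.
- varnish_bottle: Small clear bottle with a white cap, 27 x 27 x 71 mm, standing on the left. A bystander: leave alone.
- sherd_big: Brown pottery sherd 40 x 51 x 6 mm, on the right. A bystander: leave alone.
- loupe: Folding loupe 26 x 42 x 15 mm, on the right. A bystander: leave alone.
- highlighter: Green highlighter 14 x 114 x 12 mm, lying on the left. A bystander: leave alone.
- eraser: Blue and white eraser 21 x 44 x 11 mm, on the left. A bystander: leave alone.
Not all that is in view belongs to the job. Leave any pink or yellow look-alike of the reader alone.

How it is judged:
By the outcome, as a careful person would: the job done as asked, in the order asked, and still so for the second after the job is handed in, while the arm keeps its last pose, push and grip.
It also fails if it takes over 64 s, if anything falls off the work surface, if the arm or the gripper's body presses on something with over 40 N, if the wrist force passes 120 N, or if a joint passes its speed limit or range.

## Working session

There is one attempt and no reset: what is moved stays moved. The work goes in short steps, Python scripts to look and compute and a tool call to move; the robot and the scene stay as the last step left them, time stands still between calls to the robot, and variables do not carry over. Pictures are saved under pics/ and viewed, at most 10 in all, crops included, and the job is handed in when it is done.

Besides the shell and the picture viewer there is one more tool, called after "Call:" as name(argument=value, ...), one argument or row to a line, values as JSON. servo_tool: Moves the arm, as the interface text tells. Its arguments: {"type":"object","properties":{"targets":{"type":"array","items":{"type":"array","items":{"type":"number"}}},"grip":{"type":"number"}},"required":["targets"]}

```bash
mkdir -p pics; cat > h.py <<'E'
import numpy as np, cv2
from plant import bot
from scipy.spatial.transform import Rotation as R
def cal(c):
    d=bot.calibration(c); return np.array(d["intrinsics"]),np.array(d["R"]),np.array(d["t"])
def at_z(c,px,z):
    K,Rc,t=cal(c); C=-Rc.T@t; d=Rc.T@np.linalg.solve(K,[px[0],px[1],1]); return C+d*(z-C[2])/d[2]
def cloud(c,D):
    K,Rc,t=cal(c); v,u=np.mgrid[:D.shape[0],:D.shape[1]]
    P=np.stack([(u-K[0,2])/K[0,0]*D,(v-K[1,2])/K[1,1]*D,D],-1); return (P-t)@Rc
def proj(c,X):
    K,Rc,t=cal(c); p=K@(Rc@np.array(X)+t); return p[:2]/p[2]
E
python3 - <<'E'
from h import *
np.set_printoptions(precision=4,suppress=True)
for c in("top","side"):
    I,D=bot.snapshot(c); cv2.imwrite(f"pics/{c}0.png",I); np.save(f"pics/{c}0.npy",D)
    P=cloud(c,D); K,Rc,t=cal(c); print(c,-Rc.T@t,Rc[2],K[0,0])
    for n in("start_button_top","reader","dock","tile","spot","nose_tip"):
        for f in("find_in","landmark_of"):
            for r in getattr(bot,f)(c,n)[:3]:
                a=r.get("bbox",r.get("at")); u,v=int(a[0]),int(a[1])
                print(n,f,np.round(a,1),round(r["confidence"],2),P[v,u] if 0<=v<400 and 0<=u<640 else "")
print(bot.state())
E
```

```text
top [ 0.3458 -0.0409  1.3866] [ 0.1301 -0.0028 -0.9915] 440.94423046312374
start_button_top landmark_of [240.4 221. ] 0.59 [0.4599 0.1927 0.0489]
reader find_in [412.1 229.6  17.9  20. ] 0.69 [ 0.4291 -0.3156  0.1137]
reader find_in [370.3 217.   15.6  16.8] 0.68 [ 0.464  -0.1945  0.1173]
reader find_in [337.8 235.1  12.3  11.2] 0.55 [ 0.413  -0.099   0.1093]
reader landmark_of [335.4 236.5] 0.63 [ 0.4125 -0.0952  0.0614]
reader landmark_of [405.9 229. ] 0.55 [ 0.4325 -0.3056  0.0629]
reader landmark_of [366.2 217.6] 0.53 [ 0.4691 -0.189   0.0638]
dock find_in [369.4 217.6  25.9  27.8] 0.63 [ 0.4642 -0.1919  0.1155]
dock landmark_of [368.3 220.2] 0.65 [ 0.4572 -0.1911  0.096 ]
tile find_in [303.2 207.1  24.1  29.3] 0.79 [0.5013 0.001  0.0548]
tile landmark_of [302.6 206.9] 0.66 [0.5045 0.0041 0.0531]
spot find_in [303.  209.6  25.8  26. ] 0.57 [0.4953 0.0011 0.053 ]
spot landmark_of [308.  207.4] 0.93 [ 0.5012 -0.0142  0.055 ]
nose_tip find_in [304.5 208.2  23.7  30.2] 0.31 [ 0.4986 -0.0019  0.0514]
side [0.4071 1.0758 0.5991] [ 0.11   -0.895  -0.4323] 411.0002956800615
start_button_
[... 712 characters left out ...]
 [0.508  0.0237 0.0577]
tile landmark_of [324. 208.] 0.82 [0.5131 0.0302 0.0575]
spot find_in [331.1 205.2  31.   22. ] 0.85 [0.4953 0.0021 0.0541]
spot landmark_of [326.  201.6] 0.74 [ 0.5117 -0.0132  0.0587]
{'time_s': 1.3, 'q': array([ 1.0028,  0.3262, -0.1926,  1.052 ,  0.    ,  1.4366]), 'dq': array([-0.0009, -0.0002,  0.0007, -0.001 ,  0.0016, -0.0001]), 'joint_efforts': array([ -0.0017, -44.3338,  26.2757,   0.0012,  -0.0001,   0.    ]), 'ee_pos': array([0.2312, 0.4991, 0.2313]), 'ee_rot': array([-0.    ,  0.2152,  0.9766, -0.    ]), 'wrist_force': array([ 0.1913, -0.3659, -0.7464]), 'wrist_torque': array([ 0.0397,  0.0323, -0.0064]), 'gripper_force': 0.0, 'width': 0.9992082020091044}
```

View pics/top0.png

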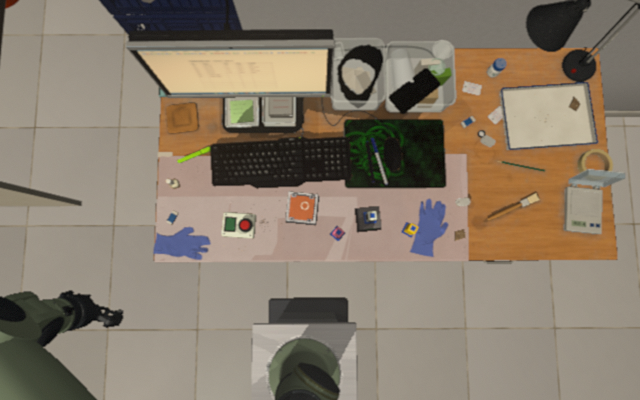

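View pics/side0.png

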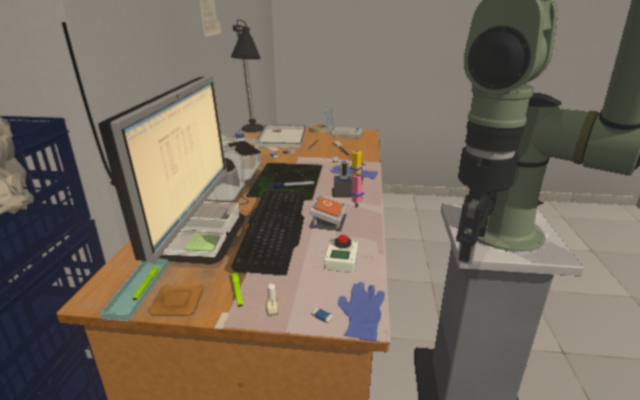

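```bash
cat > m.py <<'E'
from h import *
np.set_printoptions(precision=4,suppress=True)
I=cv2.imread("pics/top0.png"); S=cv2.imread("pics/side0.png")
def soft(c,I,box,z,f):
    u0,v0,u1,v1=box; w=np.clip(f(I[v0:v1,u0:u1].astype(float)),0,None); v,u=np.mgrid[v0:v1,u0:u1]
    p=((u*w).sum()/w.sum(),(v*w).sum()/w.sum()); print(c,np.round(p,2),at_z(c,p,z)); return p
red=lambda a:a[...,2]-np.maximum(a[...,0],a[...,1])-60
soft("top",I,(234,214,258,238),.056,red); soft("side",S,(330,230,358,252),.053,red)
for c,b in(("top",(284,188,322,228)),("side",(305,193,352,225))):
    D=np.load(f"pics/{c}0.npy"); P=cloud(c,D); J=I if c=="top" else S
    m=np.zeros(D.shape,bool); u0,v0,u1,v1=b
    a=J.astype(int); m[v0:v1,u0:u1]=((a[...,2]-a[...,0]>70)&(a[...,2]>130))[v0:v1,u0:u1]
    Q=P[m]; A=np.c_[Q[:,:2],np.ones(len(Q))]
    k=np.linalg.lstsq(A,Q[:,2],rcond=None)[0]; r=Q[:,2]-A@k; g=abs(r)<.006; k=np.linalg.lstsq(A[g],Q[g,2],rcond=None)[0]
    n=np.array([-k[0],-k[1],1]); n/=np.linalg.norm(n); print(c,"tile n",n,"tilt",np.degrees(np.arccos(n[2])),"yaw",np.degrees(np.arctan2(-n[1],-n[0])),g.sum(),Q.mean(0),np.std(r[g]))
    hull=cv2.minAreaRect(np.argwhere(m)[:,::-1].astype(np.float32)); print(hull)
    if c=="top":
        print("corners",[at_z(c,p,.055)[:2] for p in cv2.boxPoints(hull)])
T=cv2.resize(I[188:250,215:425],None,fx=3.8,fy=3.8,interpolation=cv2.INTER_CUBIC)
U=cv2.resize(S[150:275,310:380],None,fx=2.9,fy=2.9,interpolation=cv2.INTER_CUBIC)
V=cv2.resize(I[195:240,345:390],None,fx=8,fy=8,interpolation=cv2.INTER_CUBIC)
o=np.zeros((600,800,3),np.uint8); o[:T.shape[0],:T.shape[1]]=T[:,:800]; o[237:237+U.shape[0],:U.shape[1]]=U[:363]; o[237:597,300:660]=V
cv2.imwrite("pics/c1.png",o)
D=np.load("pics/top0.npy"); P=cloud("top",D); print(np.round(P[205:232:2,355:384:2,2]*1000).astype(int))
E
python3 m.py
```

```text
top [244.24 224.67] [0.4482 0.1785 0.056 ]
side [343.13 238.12] [0.4485 0.1814 0.053 ]
top tile n [0.7648 0.274  0.5831] tilt 54.33259197318813 yaw -160.2913962109362 30 [0.4982 0.0057 0.0684] 0.003747192095316512
((301.3564453125, 207.43565368652344), (24.079898834228516, 23.681884765625), 5.710593223571777)
corners [array([0.4678, 0.0459]), array([0.5399, 0.039 ]), array([ 0.5322, -0.0341]), array([ 0.4602, -0.0267])]
side tile n [-0.2409 -0.0595  0.9687] tilt 14.37000110902713 yaw 13.881265881637212 101 [0.5013 0.0156 0.0571] 0.003405927499726836
((328.6500244140625, 206.05001831054688), (25.298219680786133, 12.965337753295898), 18.434947967529297)
[[   0    0   -1    5    1    7    6    4    1    6   -2   -3   -2    6
     2]
 [   1    1    2   10   53   52   49   51   55   55   51   51   56    3
     5]
 [   6   20   53   51   55   48   52   52   55   53   49   56   50    1
     5]
 [   2   12   53   51   51   57   54  114  119  120  120   54   51    0
    -1]
 [   5    6   54 1387   53   62  100  119  119  118  119   53   44    4
     2]
 [   3   10   45   52   50   55   96  117  118  113  118   51   44    4
    -1]
 [ -10    2   48   51   53   57   91  115  116  121  122  115   51    0
     1]
 [   2    8 1387   53   50   60   79  117  121  119  120   49   54   50
     4]
 [  -2    6   39   52   49   59   69   71   56   57   61   55   54   50
     1]
 [   0    4   36   53   52   61   61   57   55   51   55   52   50   49
     1]
 [  -1    0   28   50   50   46   48   54   49   52   54   49   52   52
     0]
 [   4   -2   20   51   54   49   51   59   54   46   55   49   48   39
     1]
 [  -3    0   12   44   34   17   36    3    8    6    1    7    9   10
     0]
 [   8   -2   13    4    6    2    4   -1    2    2    7    3   -3    4
     4]]
```

View pics/c1.png

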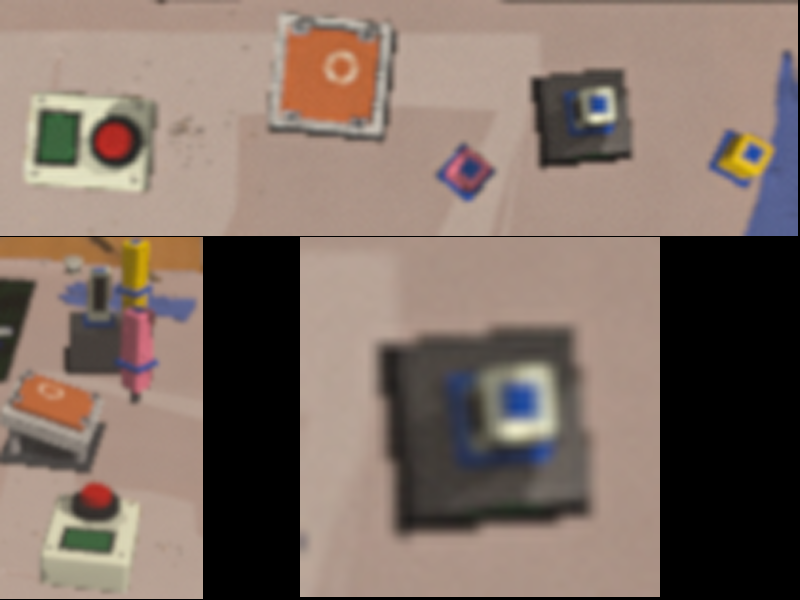

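```bash
cat > m2.py <<'E'
from h import *
np.set_printoptions(precision=4,suppress=True)
I=cv2.imread("pics/top0.png"); S=cv2.imread("pics/side0.png")
def soft(c,I,box,z,f):
    u0,v0,u1,v1=box; w=np.clip(f(I[v0:v1,u0:u1].astype(float)),0,None); v,u=np.mgrid[v0:v1,u0:u1]
    p=((u*w).sum()/w.sum(),(v*w).sum()/w.sum()); print(c,np.round(p,2),at_z(c,p,z)); return p
ring=lambda a:a[...,0]-95
print("blue B of orange",I[212,298],I[200,296],I[199:213,299:312,0])
soft("top",I,(299,200,311,212),.058,ring)
print(S[196:208,318:332,0]); soft("side",S,(319,197,332,205),.058,ring)
print("reader top blue"); blue=lambda a:a[...,0]-a[...,2]-60
soft("top",I,(367,210,377,221),.117,blue)
# rects, upsampled
def rect(mask,z,off,s,name):
    n,l,st,_=cv2.connectedComponentsWithStats(mask.astype(np.uint8)); i=1+st[1:,4].argmax()
    q=cv2.minAreaRect(np.argwhere(l==i)[:,::-1].astype(np.float32)); pts=(cv2.boxPoints(q)+.5)/s-.5+off
    W=np.array([at_z("top",p,z)[:2] for p in pts]); e=np.diff(W[[0,1,2]],axis=0)
    print(name,"centre",W.mean(0),"sides",np.linalg.norm(e,axis=1),"ang",np.degrees(np.arctan2(e[:,1],e[:,0]))%90)
def up(b,s=8): return cv2.resize(I[b[1]:b[3],b[0]:b[2]],None,fx=s,fy=s,interpolation=cv2.INTER_CUBIC).astype(int)
b=(350,200,388,236); U=up(b); rect(U.max(2)<115,.045,b[:2],8,"dock")
b=(362,206,380,224); U=up(b); 
rect((U[...,0]>125),.117,b[:2],8,"readertop")
b=(280,186,324,228); U=up(b); rect((U[...,2]-U[...,0]>75),.057,b[:2],8,"orange")
b=(218,206,260,242); U=up(b); rect((U[...,1]>195),.034,b[:2],8,"meter")
E
python3 m2.py
```

```text
blue B of orange [ 61 105 190] [ 60 103 188] [[ 59  59  58  57  58  56  57  59  57  57  69  75  81]
 [ 59  57  58  57  60  63  62  60  56  55  57  58  59]
 [ 59  58  62  74  87  96 101  96  78  60  56  58  59]
 [ 56  62  89 111 118 122 134 143 121  80  57  57  58]
 [ 57  77 113 126 103  88 102 122 126  98  64  59  56]
 [ 60  86 115 110  76  57  61  84 107 102  72  58  58]
 [ 69  97 115  92  63  54  55  70 104 110  83  61  58]
 [ 65 104 128 110  68  53  54  77 120 126  87  61  58]
 [ 61  91 140 140  93  65  75 104 136 123  78  58  57]
 [ 58  75 120 138 118  98 113 144 142 104  67  57  58]
 [ 58  61  78  95  98 106 120 123 104  74  58  58  59]
 [ 59  59  58  61  68  78  84  79  66  58  57  58  58]
 [ 62  60  60  60  62  61  62  60  59  60  60  59  57]
 [ 61  62  60  61  61  59  57  59  60  59  58  60  57]]
top [304.48 205.54] [ 0.5053 -0.0036  0.058 ]
[[128 117 112 119 123 132 135 137 139 138 138 138 136 126]
 [118 113 112 107 102 113 120 127 137 140 141 143 143 140]
 [102 104 105  91  75  76  84  97 115 121 128 138 142 142]
 [ 85  78  74  68  62  64  71  76  83  85  98 116 123 129]
 [
[... 177 characters left out ...]
 64  60  59  60  68  92 107  92  78  74  78  92 110 108]
 [ 68  61  60  59  61  71  84  91  94  97  94  99 110 106]
 [ 70  61  61  60  60  62  66  77  92 102  99  97  95  85]
 [ 67  61  60  60  60  60  60  64  71  76  75  74  70  65]
 [ 60  60  61  60  59  60  60  60  60  61  61  61  61  60]]
side [327.42 198.37] [ 0.5094 -0.0329  0.058 ]
reader top blue
top [372.11 215.04] [ 0.4697 -0.2008  0.117 ]
dock centre [ 0.4658 -0.1956] sides [0.0768 0.076 ] ang [5.6388 4.5367]
readertop centre [ 0.4665 -0.2042] sides [0.0331 0.0212] ang [74.9343 75.5863]
orange centre [0.5    0.0061] sides [0.0731 0.0733] ang [84.5474 83.9902]
meter centre [0.4246 0.2056] sides [0.0241 0.0951] ang [87.8592 86.2359]
```

```bash
cat >> h.py <<'E'
def Rt():
    q=bot.state()["ee_rot"]; return R.from_quat([q[1],q[2],q[3],q[0]])
def delta(pos,Rtarget=None):
    "shift in current tool axes (cm) and then turn (deg) about tool axes"
    s=bot.state(); C=Rt(); print("shift cm",np.round(C.inv().apply(np.array(pos)-s["ee_pos"])*100,2), "turn deg",np.round((C.inv()*Rtarget).as_rotvec(degrees=True),2) if Rtarget else "", "pos",np.round(s["ee_pos"],4),"F",np.round(s["wrist_force"],2),"t",s["time_s"],"w",round(s["width"],3))
def frame(z,yaw_y):
    "tool z along z, tool y as near as can be to the horizontal heading yaw_y deg"
    z=np.array(z,float); z/=np.linalg.norm(z); y=np.array([np.cos(np.radians(yaw_y)),np.sin(np.radians(yaw_y)),0]); y-=z*(y@z); y/=np.linalg.norm(y)
    return R.from_matrix(np.c_[np.cross(y,z),y,z])
E
python3 -c "
from h import *
print(at_z('side',(327.3,201.3),.058))
delta([.448,.180,.085],frame([0,0,-1],65.2))"
```

```text
[ 0.50777811 -0.01308278  0.058     ]
shift cm [-33.09 -19.84  14.63] turn deg [-0.   -0.   -0.05] pos [0.2312 0.4991 0.2313] F [ 0.19 -0.37 -0.75] t 1.3 w 0.999
```

Call:
servo_tool(
  targets=[
    [-3.6,-2.2,0,0,0,0],
    [-3.6,-2.2,0,0,0,0],
    [-3.6,-2.2,0,0,0,0],
    [-3.6,-2.2,0,0,0,0],
    [-3.6,-2.2,0,0,0,0],
    [-3.6,-2.2,0,0,0,0],
    [-3.6,-2.2,0,0,0,0],
    [-3.6,-2.2,0,0,0,0],
  ],
  grip=0,
)

```text
time_s: 2.3
ee_pos: [0.4193, 0.2171, 0.2315]
ee_rot: [0.0, 0.215, 0.977, 0.0]
wrist_force: [1.0, -0.2, 0.1]
width: 0.002
gripper_force: 0.0
```

Call:
servo_tool(
  targets=[
    [-2.2,-1.1,3,0,0,0],
    [-2.0,-1.1,4,0,0,0],
    [0,0,4,0,0,0],
    [0,0,2,0,0,0],
    [0,0,0,0,0,0],
    [0,0,0,0,0,0],
  ],
)

```text
time_s: 3.05
ee_pos: [0.4481, 0.181, 0.1022]
ee_rot: [0.001, 0.215, 0.977, 0.0]
wrist_force: [0.0, 0.9, 0.9]
width: 0.003
gripper_force: 0.0
```

```bash
python3 -c "
from h import *
delta([.448,.180,.048],frame([0,0,-1],65.2))
for c in ('top','side'):
  I,D=bot.snapshot(c); cv2.imwrite(f'pics/{c}1.png',I)
T=cv2.imread('pics/top1.png')[195:255,215:275]; S=cv2.imread('pics/side1.png')[195:275,310:390]
o=np.hstack([cv2.resize(a,(400,400),interpolation=cv2.INTER_CUBIC) for a in (T,S)]); cv2.imwrite('pics/b.png',o)
print(proj('side',bot.state()['ee_pos']))"
```

```text
shift cm [-0.03 -0.09  5.42] turn deg [ 0.04  0.06 -0.04] pos [0.4481 0.181  0.1022] F [0.   0.85 0.92] t 3.05 w 0.003
[343.7008639  220.95102498]
```

View pics/b.png

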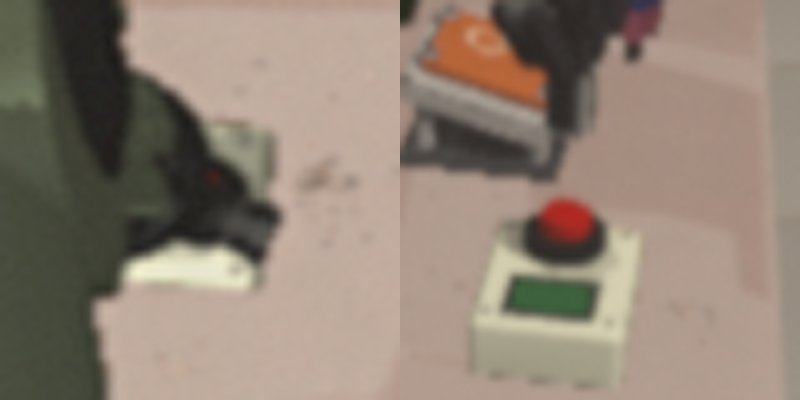

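Call:
servo_tool(
  targets=[
    [0,0,2,0,0,0],
    [0,0,2,0,0,0],
    [0,0,0.4,0,0,0],
    [0,0,0.2,0,0,0],
    [0,0,0.2,0,0,0],
    [0,0,0.2,0,0,0],
    [0,0,0,0,0,0],
  ],
)

```text
time_s: 4.03
ee_pos: [0.448, 0.1809, 0.0518]
ee_rot: [0.001, 0.215, 0.977, 0.0]
wrist_force: [-0.4, 0.2, 4.5]
width: -0.002
gripper_force: 1.9
```

Call:
servo_tool(
  targets=[
    [0,0,0.1,0,0,0],
    [0,0,0.1,0,0,0],
    [0,0,0,0,0,0],
    [0,0,0,0,0,0],
  ],
)

```text
time_s: 4.53
ee_pos: [0.448, 0.1809, 0.05]
ee_rot: [0.001, 0.215, 0.977, 0.0]
wrist_force: [-2.3, -0.1, 9.0]
width: 0.003
gripper_force: 4.8
```

Call:
servo_tool(
  targets=[
    [0,0,0.1,0,0,0],
    [0,0,0,0,0,0],
    [0,0,0,0,0,0],
  ],
)

```text
time_s: 4.9
ee_pos: [0.448, 0.1809, 0.0498]
ee_rot: [0.001, 0.215, 0.977, 0.0]
wrist_force: [-4.9, 0.3, 17.9]
width: -0.004
gripper_force: 9.4
```

Call:
servo_tool(
  targets=[
    [0,0,-0.6,0,0,0],
    [0,0,-2,0,0,0],
    [0,0,-4,0,0,0],
    [0,0,-4,0,0,0],
    [0,0,-4,0,0,0],
    [0,0,0,0,0,0],
  ],
)

```text
time_s: 5.65
ee_pos: [0.4494, 0.1811, 0.1969]
ee_rot: [0.002, 0.215, 0.977, 0.001]
wrist_force: [0.7, 0.8, -0.3]
width: 0.008
gripper_force: 0.0
```

```bash
python3 -c "
from h import *
delta([.469,-.2005,.19],frame([0,0,-1],95.5))
I,D=bot.snapshot('side'); cv2.imwrite('pics/side2.png',I)
a=I[228:252,328:360].astype(int); m=a[...,2]-a[...,:2].max(2)>60
b=cv2.imread('pics/side0.png')[228:252,328:360].astype(int); n=b[...,2]-b[...,:2].max(2)>60
print(m.sum(),n.sum(),np.argwhere(m).mean(0),np.argwhere(n).mean(0))"
```

```text
shift cm [-17.82 -33.8    0.66] turn deg [  0.11   0.29 -30.35] pos [0.4494 0.1811 0.1969] F [ 0.69  0.78 -0.28] t 5.65 w 0.008
70 70 [10.44285714 14.98571429] [10.44285714 14.98571429]
```

Button is back up exactly as before. Now travel to the reader: shift 8 rows first, then turn.

Call:
servo_tool(
  targets=[
    [-2.2,-4.2,-0.5,0,0,0],
    [-2.2,-4.2,-0.5,0,0,0],
    [-2.2,-4.2,0,0,0,0],
    [-2.2,-4.2,0,0,0,0],
    [-2.2,-4.2,0,0,0,0],
    [-2.2,-4.2,0,0,0,0],
    [-2.2,-4.2,0,0,0,0],
    [-2.2,-4.2,0,0,0,0],
  ],
  grip=8.5,
)

```text
time_s: 6.7
ee_pos: [0.4647, -0.1992, 0.2023]
ee_rot: [-0.002, 0.215, 0.977, 0.001]
wrist_force: [0.2, 0.7, 0.1]
width: 1.002
gripper_force: 0.0
```

Call:
servo_tool(
  targets=[
    [0,0,0,0,0,-8],
    [0,0,0,0,0,-8],
    [0,0,0,0,0,-8],
    [0,0,0,0,0,-6.3],
    [0,0,0,0,0,0],
  ],
)

```text
time_s: 7.32
ee_pos: [0.4649, -0.1976, 0.2025]
ee_rot: [-0.001, -0.047, 0.999, 0.001]
wrist_force: [0.0, -0.8, -0.3]
width: 0.998
gripper_force: 0.0
```

```bash
python3 -c "
from h import *
delta([.469,-.2005,.19],frame([0,0,-1],95.5))
I,D=bot.snapshot('side'); cv2.imwrite('pics/side3.png',I)
J,_=bot.snapshot('top'); cv2.imwrite('pics/top3.png',J)
o=np.hstack([cv2.resize(a,(400,400),interpolation=cv2.INTER_CUBIC) for a in (I[130:210,310:390],J[190:240,345:395])]); cv2.imwrite('pics/g.png',o)
p=bot.state()['ee_pos']; print(proj('side',p),proj('side',[.469,-.2005,.117]))"
```

```text
shift cm [-0.39 -0.33  1.25] turn deg [ 0.11 -0.15 -0.14] pos [ 0.4649 -0.1976  0.2025] F [ 0.04 -0.8  -0.26] t 7.325 w 0.998
[346.5878176  136.04378939] [344.68831114 160.91108637]
```

View pics/g.png

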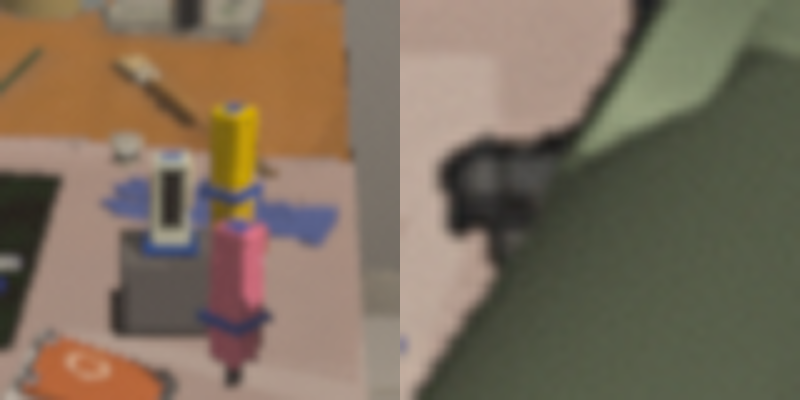

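Call:
servo_tool(
  targets=[
    [-0.4,-0.3,2,0,0,0],
    [0,0,3,0,0,0],
    [0,0,3,0,0,0],
    [0,0,2.5,0,0,0],
    [0,0,2,0,0,0],
    [0,0,0,0,0,0],
    [0,0,0,0,0,0],
  ],
)

```text
time_s: 8.3
ee_pos: [0.4704, -0.2009, 0.0797]
ee_rot: [0.0, -0.047, 0.999, -0.0]
wrist_force: [-0.2, -0.5, -0.1]
width: 0.998
gripper_force: 0.0
```

```bash
python3 -c "
from h import *
delta([.4695,-.2005,.076],frame([0,0,-1],95.5))"
```

```text
shift cm [0.09 0.05 0.37] turn deg [-0.01  0.02 -0.08] pos [ 0.4704 -0.2009  0.0797] F [-0.23 -0.47 -0.09] t 8.3 w 0.998
```

Call:
servo_tool(
  targets=[
    [0.1,0,0.3,0,0,0],
    [0,0,0,0,0,0],
    [0,0,0,0,0,0],
    [0,0,0,0,0,0],
  ],
  grip=3.1,
)

```text
time_s: 8.8
ee_pos: [0.4692, -0.2009, 0.0765]
ee_rot: [0.0, -0.047, 0.999, -0.0]
wrist_force: [-0.6, -0.6, -0.0]
width: 0.362
gripper_force: 0.0
```

Call:
servo_tool(
  targets=[
    [0,0,0,0,0,0],
    [0,0,0,0,0,0],
    [0,0,0,0,0,0],
    [0,0,0,0,0,0],
  ],
  grip=2.0,
)

```text
time_s: 9.3
ee_pos: [0.4692, -0.2009, 0.0765]
ee_rot: [0.0, -0.048, 0.999, -0.0]
wrist_force: [-0.9, 0.3, 5.9]
width: 0.3
gripper_force: 59.0
```

Call:
servo_tool(
  targets=[
    [0,0,-1,0,0,0],
    [0,0,-1.5,0,0,0],
    [0,0,-2,0,0,0],
    [0,0,-2,0,0,0],
    [0,0,-2,0,0,0],
    [0,0,-2,0,0,0],
    [0,0,0,0,0,0],
  ],
)

```text
time_s: 10.18
ee_pos: [0.4703, -0.2016, 0.1834]
ee_rot: [0.002, -0.048, 0.999, -0.001]
wrist_force: [-0.3, 1.0, -1.0]
width: 0.294
gripper_force: 59.0
```

```bash
cat > tgt.py <<'E'
from h import *
yaw=-5.7; t=np.radians(15); a=np.radians(yaw)
n=np.array([-np.sin(t)*np.cos(a),-np.sin(t)*np.sin(a),np.cos(t)])
spot=np.array([.5058,-.0036,.058]); F=frame(-n,90+yaw)
E
python3 -c "
from tgt import *
# TCP is 69.5 mm above nose tip along the axis
print(n); delta(spot+n*(.0695+.035),F)"
```

```text
[-0.25753933  0.02570584  0.96592583]
shift cm [-2.75 19.9   2.4 ] turn deg [  1.34 -14.76  11.1 ] pos [ 0.4703 -0.2016  0.1834] F [-0.32  1.   -0.97] t 10.175 w 0.294
```

Call:
servo_tool(
  targets=[
    [-0.4,2.5,0,0,0,0],
    [-0.4,3,0,0,0,0],
    [-0.4,3,0,0,0,0],
    [-0.4,3,0,0,0,0],
    [-0.4,3,0,0,0,0],
    [-0.4,3,0,0,0,0],
    [-0.4,2.4,0,0,0,0],
    [0,0,0,0,0,0],
  ],
)

```text
time_s: 11.18
ee_pos: [0.4775, 0.0012, 0.1807]
ee_rot: [-0.001, -0.049, 0.999, 0.0]
wrist_force: [-0.4, -1.0, -1.7]
width: 0.296
gripper_force: 59.2
```

Call:
servo_tool(
  targets=[
    [0,0,0,0.3,-3,2.2],
    [0,0,0,0.3,-3,2.2],
    [0,0,0,0.3,-3,2.2],
    [0,0,0,0.2,-3,2.2],
    [0,0,0,0.2,-2.8,2.3],
    [0,0,0,0,0,0],
    [0,0,0,0,0,0],
  ],
)

```text
time_s: 12.05
ee_pos: [0.4783, -0.0006, 0.1813]
ee_rot: [0.129, 0.049, 0.99, -0.005]
wrist_force: [0.1, -0.8, -1.4]
width: 0.295
gripper_force: 59.4
```

```bash
python3 - <<'E'
from tgt import *
delta(spot+n*(.0695+.035),F)
o=[]
for c,(u,v) in (('side',(290,140)),('top',(270,170))):
    I,D=bot.snapshot(c); cv2.imwrite(f'pics/{c}4.png',I); o.append(cv2.resize(I[v:v+80,u:u+80],(400,400),interpolation=cv2.INTER_CUBIC))
    print(c,[(x['at'],x['confidence']) for k in('nose_tip','spot') for x in bot.landmark_of(c,k)])
    s=bot.state(); tip=s['ee_pos']+Rt().apply([0,0,.0695]); print('pred tip',tip,proj(c,tip),'pred spot',proj(c,spot))
cv2.imwrite('pics/s4.png',np.hstack(o))
E
```

```text
shift cm [ 0.51 -0.03  2.18] turn deg [ 0.14 -0.19 -0.03] pos [ 0.4783 -0.0006  0.1813] F [ 0.07 -0.83 -1.39] t 12.05 w 0.295
side [([330.3, 182.6], 0.49), ([327.9, 203.8], 0.85)]
pred tip [ 0.49629963 -0.00194411  0.11414811] [331.09213451 185.74495687] pred spot [327.65558865 202.75333876]
top [([309.1, 206.8], 0.69)]
pred tip [ 0.49605636 -0.00173485  0.11402404] [303.30700697 206.41502746] pred spot [304.48993828 205.385838  ]
```

View pics/s4.png

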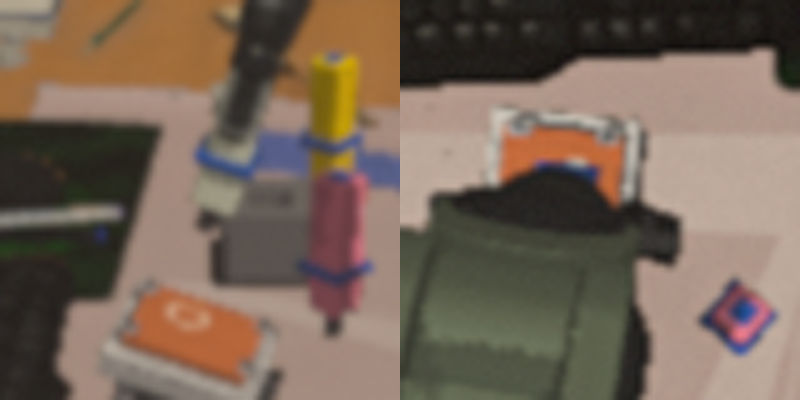

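```bash
cat > fit.py <<'E'
from h import *
from scipy.optimize import minimize
s=8; V={}
for c,b in(("top",(284,188,322,228)),("side",(305,188,352,225))):
    I=cv2.imread(f"pics/{c}0.png")[b[1]:b[3],b[0]:b[2]]; U=cv2.resize(I,None,fx=s,fy=s,interpolation=cv2.INTER_CUBIC).astype(int)
    m=((U[...,2]-U[...,0])>70).astype(np.uint8); n,l,st,_=cv2.connectedComponentsWithStats(m); m=(l==1+st[1:,4].argmax()).astype(np.uint8)
    cs,_=cv2.findContours(m,cv2.RETR_EXTERNAL,cv2.CHAIN_APPROX_NONE); cv2.drawContours(m,cs,-1,1,-1); V[c]=(m,b)
def tile(p):
    x,y,z,yaw,h=p; a=np.radians(yaw*10); t=np.radians(15); X=np.array([np.cos(t)*np.cos(a),np.cos(t)*np.sin(a),np.sin(t)]); Y=np.array([-np.sin(a),np.cos(a),0])
    return np.array([x,y,z])/100,X,Y,h/100
def cost(p,vs=("top","side")):
    C,X,Y,h=tile(p); r=0
    for c in vs:
        m,b=V[c]; q=np.array([(proj(c,C+X*i*h+Y*j*h)-b[:2]+.5)*s-.5 for i,j in((1,1),(1,-1),(-1,-1),(-1,1))])
        f=np.zeros_like(m); cv2.fillPoly(f,[np.round(q*16).astype(np.int32)],1,shift=4); r+=(f!=m).sum()/m.sum()
    return r+ (100*abs(h-3.65)**2*.01)
for vs in(("top","side"),("top",),("side",)):
    best=min((minimize(cost,[50,.6,5.6,y0,3.6],args=(vs,),method="Nelder-Mead",options=dict(initial_simplex=np.array([50,.6,5.6,y0,3.6])+np.vstack([np.zeros(5),np.diag([.5,.5,.3,.4,.15])]),maxiter=600)) for y0 in(-.9,-.5,0)),key=lambda r:r.fun)
    C,X,Y,h=tile(best.x); print(vs,best.fun,"yaw",best.x[3]*10,"C",C,"h",h,"spot",C+.008*X-.009*Y)
E
python3 fit.py
```

```text
Traceback (most recent call last):
  File "fit.py", line 18, in <module>
    best=min((minimize(cost,[50,.6,5.6,y0,3.6],args=(vs,),method="Nelder-Mead",options=dict(initial_simplex=np.array([50,.6,5.6,y0,3.6])+np.vstack([np.zeros(5),np.diag([.5,.5,.3,.4,.15])]),maxiter=600)) for y0 in(-.9,-.5,0)),key=lambda r:r.fun)
  File "fit.py", line 18, in <genexpr>
    best=min((minimize(cost,[50,.6,5.6,y0,3.6],args=(vs,),method="Nelder-Mead",options=dict(initial_simplex=np.array([50,.6,5.6,y0,3.6])+np.vstack([np.zeros(5),np.diag([.5,.5,.3,.4,.15])]),maxiter=600)) for y0 in(-.9,-.5,0)),key=lambda r:r.fun)
              ~~~~~~~~^^^^^^^^^^^^^^^^^^^^^^^^^^^^^^^^^^^^^^^^^^^^^^^^^^^^^^^^^^^^^^^^^^^^^^^^^^^^^^^^^^^^^^^^^^^^^^^^^^^^^^^^^^^^^^^^^^^^^^^^^^^^^^^^^^^^^^^^^^^^^^^^^^^^^^^^^^^^^^^^^^^^^^^^^^^^^^^^^^^^
  File "fit.py", line 14, in cost
    m,b=V[c]; q=np.array([(proj(c,C+X*i*h+Y*j*h)-b[:2]+.5)*s-.5 for i,j in((1,1),(1,-1),(-1,-1),(-1,1))])
                           ~~~~^^^^^^^^^^^^^^^^^
  File "h.py", line 12, in proj
    K,Rc,t=cal(c); p=K@(Rc@np.array(X)+t); return p[:2]/p[2]
           ~~~^^^
  File "h.py", line 5, in cal
    d=bot.calibration(c); return np.array(d["intrinsics"]),np.array(d["R"]),np.array(d["t"])
ValueError: time passes only in moves, steps and waits
```

```bash
sed -i 's/^def cal(c):/import functools\n@functools.cache\ndef cal(c):/' h.py; python3 fit.py
```

```text
('top', 'side') 13.289219793484495 yaw -7.274594757875507 C [0.50141372 0.00647005 0.05201177] h 0.03629505772633241 spot [ 0.5079393  -0.00343598  0.05408232]
('top',) 13.14582500472272 yaw -6.345600488720727 C [0.50034103 0.00667718 0.0486939 ] h 0.0363986045856731 spot [ 0.50702637 -0.00312175  0.05076445]
('side',) 13.17287073035424 yaw -10.253834062946968 C [0.50206083 0.00781711 0.05397051] h 0.03701753425366702 spot [ 0.50806273 -0.0024147   0.05604106]
```

```bash
sed -i 's/yaw=-5.7/yaw=-6.5/; s/\[.5058,-.0036,.058\]/[.506,-.0036,.058]/' tgt.py; python3 -c "
from tgt import *
delta(spot+n*(.0695+.008),F)"
```

```text
shift cm [ 0.48 -0.05  4.87] turn deg [ 0.37 -0.18  0.76] pos [ 4.783e-01 -2.000e-04  1.812e-01] F [-0.17  0.79 -1.14] t 12.35 w 0.3
```

Call:
servo_tool(
  targets=[
    [0.5,0,1.5,0.3,-0.2,0.8],
    [0,0,1.5,0,0,0],
    [0,0,1.2,0,0,0],
    [0,0,0.6,0,0,0],
    [0,0,0,0,0,0],
    [0,0,0,0,0,0],
    [0,0,0,0,0,0],
  ],
)

```text
time_s: 13.22
ee_pos: [0.4859, -0.0009, 0.1341]
ee_rot: [0.131, 0.057, 0.99, -0.007]
wrist_force: [0.1, -0.9, -1.1]
width: 0.302
gripper_force: 59.4
```

```bash
python3 - <<'E'
from tgt import *
delta(spot+n*(.0695),F)
I,D=bot.snapshot('side'); cv2.imwrite('pics/side5.png',I)
s=bot.state(); z=Rt().apply([0,0,1]); P=lambda d:proj('side',s['ee_pos']+z*d)
print('tip',P(.0695),'body start',P(.0515),'flange mid',P(.021),'spot',proj('side',spot))
u,v=300,160; J=cv2.resize(I[v:v+60,u:u+60],(600,600),interpolation=cv2.INTER_CUBIC)
for a in range(-40,41,20): print(a,(proj('side',spot+.012*np.array([np.cos(np.radians(a)),np.sin(np.radians(a)),0]))-[u,v]+.5)*10) if a==0 else 0
cv2.imwrite('pics/s5.png',J)
E
```

```text
shift cm [ 0.02 -0.04  0.92] turn deg [ 0.07  0.09 -0.05] pos [ 0.4859 -0.0009  0.1341] F [ 0.1  -0.87 -1.13] t 13.225 w 0.302
tip [328.3228493  200.17189897] body start [329.96567598 194.97922316] flange mid [332.8031109  186.01060839] spot [327.58799796 202.74973828]
0 [240.37044298 430.33948396]
```

View pics/s5.png

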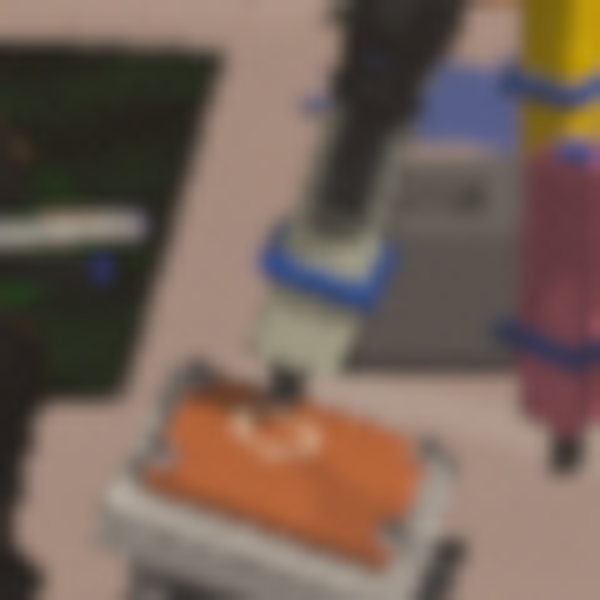

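Call:
servo_tool(
  targets=[
    [-0.05,0,0.5,0,0,0],
    [0,0,0.2,0,0,0],
    [0,0,0,0,0,0],
    [0,0,0,0,0,0],
  ],
)

```text
time_s: 13.78
ee_pos: [0.4879, -0.0011, 0.1269]
ee_rot: [0.131, 0.057, 0.99, -0.007]
wrist_force: [-0.3, -0.4, 0.0]
width: 0.3
gripper_force: 59.4
```

Call:
servo_tool(
  targets=[
    [0,0,0.1,0,0,0],
    [0,0,0,0,0,0],
  ],
)

```text
time_s: 14.02
ee_pos: [0.4882, -0.0012, 0.126]
ee_rot: [0.131, 0.057, 0.99, -0.007]
wrist_force: [0.1, -0.3, -2.3]
width: 0.296
gripper_force: 59.4
```

Call:
servo_tool(
  targets=[
    [0,0,0.1,0,0,0],
    [0,0,0,0,0,0],
  ],
)

```text
time_s: 14.28
ee_pos: [0.4884, -0.0012, 0.125]
ee_rot: [0.131, 0.057, 0.99, -0.007]
wrist_force: [0.8, -0.2, -1.8]
width: 0.299
gripper_force: 59.4
```

Call:
servo_tool(
  targets=[
    [0,0,0.1,0,0,0],
    [0,0,0,0,0,0],
  ],
)

```text
time_s: 14.52
ee_pos: [0.4888, -0.0012, 0.1242]
ee_rot: [0.131, 0.057, 0.99, -0.007]
wrist_force: [-1.1, 0.3, 0.6]
width: 0.3
gripper_force: 59.4
```

Call:
servo_tool(
  targets=[
    [0,0,0.1,0,0,0],
    [0,0,0,0,0,0],
  ],
)

```text
time_s: 14.78
ee_pos: [0.489, -0.0012, 0.1232]
ee_rot: [0.131, 0.057, 0.99, -0.007]
wrist_force: [-0.8, 1.1, 0.7]
width: 0.296
gripper_force: 59.4
```

Call:
servo_tool(
  targets=[
    [0,0,0.1,0,0,0],
    [0,0,0,0,0,0],
  ],
)

```text
time_s: 15.02
ee_pos: [0.4893, -0.0013, 0.1222]
ee_rot: [0.131, 0.057, 0.99, -0.007]
wrist_force: [-1.5, 0.1, 0.9]
width: 0.293
gripper_force: 59.5
```

Call:
servo_tool(
  targets=[
    [0,0,0.1,0,0,0],
    [0,0,0,0,0,0],
  ],
)

```text
time_s: 15.28
ee_pos: [0.4895, -0.0013, 0.1212]
ee_rot: [0.131, 0.057, 0.99, -0.007]
wrist_force: [-1.7, 0.1, 1.9]
width: 0.299
gripper_force: 59.6
```

Call:
servo_tool(
  targets=[
    [0,0,0.1,0,0,0],
    [0,0,0,0,0,0],
    [0,0,0,0,0,0],
  ],
)

```text
time_s: 15.65
ee_pos: [0.4898, -0.0013, 0.1203]
ee_rot: [0.131, 0.057, 0.99, -0.007]
wrist_force: [-1.4, 0.2, 2.5]
width: 0.298
gripper_force: 59.6
```

```bash
python3 - <<'E'
from tgt import *
f=[];p=[]
for i in range(12):
    I,D=bot.snapshot('side'); s=bot.state(); f.append(s['wrist_force']@n); p.append(s['ee_pos'])
print(np.mean(f),np.std(f),np.mean(p,0)); cv2.imwrite('pics/side6.png',I)
delta(spot+n*(.0645),F)
z=Rt().apply([0,0,1]); tip=np.mean(p,0)+z*.0645; print('tip if 5mm',tip,tip-spot,'angle to n',np.degrees(np.arccos(-z@n)),proj('side',tip))
u,v=300,160; cv2.imwrite('pics/s6.png',cv2.resize(I[v:v+60,u:u+60],(600,600),interpolation=cv2.INTER_CUBIC))
E
```

```text
2.7946077295868794 0.5348783363134342 [ 0.48979565 -0.00131181  0.12028934]
shift cm [ 0.03 -0.05 -0.01] turn deg [ 0.08  0.05 -0.05] pos [ 0.4898 -0.0013  0.1203] F [-1.55 -0.22  2.86] t 16.25 w 0.297
tip if 5mm [ 0.50644586 -0.00312152  0.05800174] [4.45862473e-04 4.78481396e-04 1.74169912e-06] angle to n 0.09182031326586103 [327.4215894  202.81326299]
```

View pics/s6.png

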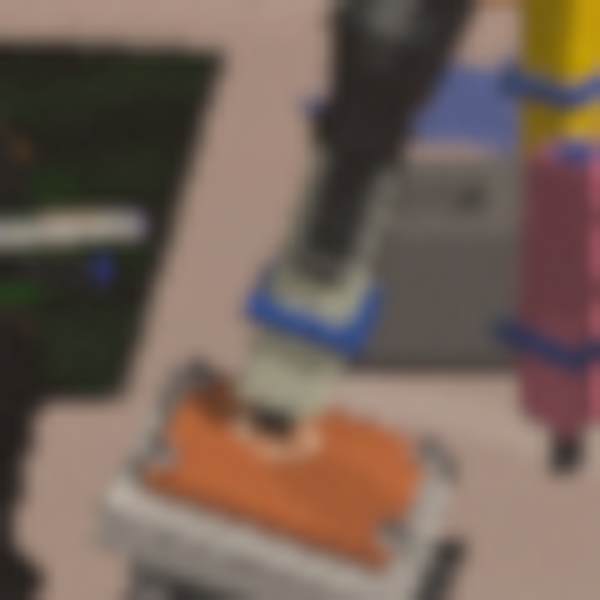

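```bash
python3 - <<'E'
from tgt import *
a=cv2.imread('pics/side0.png').astype(int);b=cv2.imread('pics/side6.png').astype(int);c=cv2.imread('pics/side5.png').astype(int)
print("cols 320-335 R chan")
for r in range(194,209): print(r,a[r,320:336,2],'|',b[r,320:336,2])
print('side5'); 
for r in range(194,206): print(r,c[r,320:336,2])
print('blue now')
for r in range(198,209): print(r,b[r,320:336,0])
z=-n; s=bot.state()['ee_pos']; tip=s+z*.0645
u=np.cross(z,[0,1,0]);u/=np.linalg.norm(u);w=np.cross(z,u)
q=np.array([proj('side',tip+.0055*(np.cos(t)*u+np.sin(t)*w)) for t in np.linspace(0,6.28,60)]); print('tip disc',q.min(0),q.max(0))
q=np.array([proj('side',spot+.012*(np.cos(t)*u+np.sin(t)*w)) for t in np.linspace(0,6.28,60)]); print('ring',q.min(0),q.max(0))
q=np.array([proj('side',tip+n*.013+.013*(i*u+j*w)) for i in(-1,1) for j in (-1,1)]); print('body bottom corners at 5mm',q)
E
```

```text
cols 320-335 R chan
194 [167 169 170 170 169 170 170 170 170 170 165 143  92  58  63  68] | [161 162 163 161 150 130 121 116 111 106  96  86  76  67  59  57]
195 [155 165 170 171 171 171 171 171 171 171 167 147  99  62  62  65] | [145 157 161 161 152 138 134 131 124 118 114 109 103  94  79  67]
196 [137 155 167 175 176 176 176 175 175 175 173 160 126  89  80  80] | [113 135 149 154 150 148 150 146 138 131 124 122 125 120 101  84]
197 [140 155 169 179 180 178 180 179 179 180 179 175 160 137 130 130] | [ 89 104 124 138 142 152 154 155 151 147 140 140 144 143 133 127]
198 [159 168 180 183 182 180 182 181 179 181 181 180 177 173 171 171] | [ 91  95 109 124 140 151 155 155 157 155 155 157 160 162 164 165]
199 [171 177 184 187 187 186 186 182 180 183 183 180 180 180 180 181] | [ 99  99 107 119 134 140 143 150 153 155 159 163 168 170 173 173]
200 [182 183 186 191 196 196 195 191 187 187 185 180 178 177 178 181] | [115 105 106 111 115 112 115 125 133 145 157 163 166 167 169 172]
201 [185 185 188 198 206 202 198 194 194 192 190 186 181 177 177 179] | [138 120 115 118 116  96  79  82  98 129 1
[... 2104 characters left out ...]
106  92  82  93 110]
202 [53 50 58 78 88 68 52 50 58 79 97 92 70 61 65 74]
203 [ 57  55  62  81  94  81  69  63  63  81 102 101  73  57  56  58]
204 [ 58  57  59  67  79  85  88  88  83  88 100 100  73  58  57  57]
205 [58 57 57 59 64 75 87 94 88 86 85 77 62 57 57 57]
206 [58 58 57 57 58 62 67 70 68 64 63 58 55 55 56 57]
207 [57 58 57 57 57 58 58 57 56 55 54 54 54 55 55 56]
208 [56 56 58 58 59 58 58 56 56 55 54 55 54 53 55 55]
tip disc [325.63568643 201.79476995] [329.23776568 203.83521387]
ring [323.65327774 200.54200625] [331.51106992 204.99168688]
body bottom corners at 5mm [[332.44588577 202.41924769]
 [333.27128081 198.30869948]
 [323.85203368 199.89805825]
 [324.83952274 195.83460102]]
```

Call:
servo_tool(
  targets=[
    [0,0,0.03,0,0,0],
    [0,0,0,0,0,0],
    [0,0,0,0,0,0],
  ],
)

```text
time_s: 16.62
ee_pos: [0.4899, -0.0013, 0.12]
ee_rot: [0.131, 0.057, 0.99, -0.007]
wrist_force: [-1.3, 0.8, 2.1]
width: 0.3
gripper_force: 59.7
```

```bash
python3 -c "
from h import *
print(bot.finish_job())"
```

```text
the job is handed in; nothing more can be done
None
```

The job is handed in: I pressed the red button to its stop and it came back up. The reader is out of its dock, still gripped, and held square on the ring with the nose in about 4.5–5 mm of its 10 mm travel. The tip looks within about 2 mm of the ring's centre, though the arm hid that spot from the top camera at the end.

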